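Feed the grooved blank out of the row into the jig's corner

TASK

Four aluminium blanks lie touching in a row on the drilling jig; push the grooved one straight out of the row, keeping it flat on the plate and leaving the other three where they are, until it bears squarely on the sprung end stop with a push of about 10 N. Then push it sideways along the end stop until it bears on the sprung side stop with about 10 N too, and leave it lying in the corner, touching both stops. Press each stop only by feel: never with 15 N or more, and leave the other things on the bench alone.

Things in the scene. Friction and masses are not known exactly. Their poses are not given: they have to be found in the camera images.
- grooved: the blank to move: aluminium, 90 (x) x 40 (y) x 25 mm, about 0.22 kg, with a groove 16 mm wide and 10 mm deep (its floor rough and oily-dark) along the middle of its top; the only grooved one of four blanks lying side by side and touching, in any place of the row. Origin: centre of the underside; x along its length, from the robot to the end stop, z up
- blank_a: plain rectangular aluminium blank without a groove, 90 x 40 x 25 mm, one of the three that must stay where they are. Origin: centre of the underside; x along its length, z up
- blank_b: plain rectangular aluminium blank without a groove, 90 x 40 x 25 mm, one of the three that must stay where they are. Origin: centre of the underside; x along its length, z up
- blank_c: plain rectangular aluminium blank without a groove, 90 x 40 x 25 mm, one of the three that must stay where they are. Origin: centre of the underside; x along its length, z up
- jig: fixed steel plate 250 (x) x 280 (y) x 12 mm. Origin on its underside, 125 mm from its near and 120 mm from its right edge; x away from the robot to the end stop, y left to the side stop. Blanks lie on its oiled top (z = 12 mm), row from y = -86 to 75, x = -113 to -17 mm, the rest bare. Walls behind the stops, inner faces x = 109, y = 148 mm, are 36 mm high
- end_stop: sprung steel bar across the jig's far edge, 10 (x) x 208 (y) x 20 mm. Origin: its centre, at rest at jig x = 90, y = 16, z = 23.5 mm; axes as the jig's. Working face: the near one, 5 mm before the centre. Gives way along x on a stiff spring, about 8 N per mm, 6 mm at most, and comes back
- side_stop: sprung steel bar at the jig's left edge, 70 (x) x 10 (y) x 20 mm. Origin: its centre, at rest at jig x = 42, y = 130, z = 23.5 mm; axes as the jig's. Working face: the right one, 5 mm before the centre. Gives way along y on a stiff spring, about 8 N per mm, 6 mm at most, and comes back
- driver: screwdriver lying on the bench beyond the jig, about 200 mm long; leave alone. Origin near its middle
- hammer: hammer lying on the bench to the left; leave alone. Origin near its middle
- spanner: steel spanner lying on the bench to the right; leave alone. Origin near its middle
- socket: steel socket, 26 mm across, 40 mm high, standing on the bench to the right; leave alone. Origin: centre of its underside
- tin: closed steel can, 60 mm across, 90 mm high, on the bench to the right; leave alone. Origin: centre of its underside
Mind the look-alikes: they are no part of the job. Leave any green or yellow look-alike of the grooved alone.

How it is judged (in metres and radians):
On the way, in this order (a step that is already met when the one before it is completed fails the run):
1. the grooved blank is pushed out and pressed on the end stop with more than 3 N (contact force between grooved and end_stop above 3 N and angle between the x axis of grooved and the x axis of jig, either way round below 0.1 rad), for 0.2 s.
2. the grooved blank is pressed on the side stop with more than 3 N (contact force between grooved and side_stop above 3 N), for 0.2 s.
At the end, for the whole second after the job is handed in: the grooved blank lies flat and at rest on the jig, let go, in the corner: its far end within 4 mm of the end stop's face, its left side within 4 mm of the side stop's face, its length along the jig within 0.06 rad; the three plain blanks are within 8 mm of where they began (x of grooved in the frame of end_stop above -0.054 m and y of grooved in the frame of side_stop above -0.029 m and angle between the x axis of grooved and the x axis of jig, either way round below 0.06 rad and z of grooved in the frame of jig below 0.015 m and angle between grooved's own z axis and vertical below 0.05 rad and linear speed of grooved below 0.01 m/s and contact force between the fingers and grooved below 0.1 N and distance of each of blank_a, blank_b, blank_c from where it was at the start of the episode below 0.008 m); the robot touches nothing.
It fails at once if the grooved blank is pressed on the end stop or the side stop with more than 15 N (contact force between grooved and end_stop above 15 N or contact force between grooved and side_stop above 15 N).
It fails at once if the grooved blank is lifted off the plate by more than 6 mm (z of grooved in the frame of jig above 0.018 m).
It fails at once if a plain blank is shifted by more than 8 mm (distance of any of blank_a, blank_b, blank_c from where it was at the start of the episode above 0.008 m).
It fails at once if another thing on the bench is moved by more than 20 mm (distance of any of driver, hammer, spanner, socket, tin from where it was at the start of the episode above 0.02 m).
It also fails if it takes over 72 s, if anything falls off the work surface, if the arm or the gripper's body presses on something with over 40 N, if the wrist force passes 120 N, or if a joint passes its speed limit or range.

ROBOT

A 6-joint arm with a two-finger parallel gripper is mounted at the origin on the work surface. World frame = base frame: x ahead of the robot, y to its left, z up, the work surface at z = 0. Lengths are in mm, angles in rad, forces in N, time in s.
With the tool pointing down it reaches from about 375 to 900 mm from the base axis. Payload 3.1 kg.
Tool frame: the origin (TCP) lies at the very end of the fingers, on their centre line; the grasp point (between the pads) lies 19 mm behind it; z points along the fingers, y is the direction in which the jaws open and shut (so a half turn about z gives the same grasp; the last joint's range is limited). The gripper opens to 87 mm and grips with 3 to 60 N. Pads are 19 mm wide; open, the fingers measure 117 mm over their backs; the gripper's body (75 mm by 190 mm) begins 51 mm behind the grasp point.
Start: joints at [1.141, 0.527, 1.433, -0, 1.181, -0.178], TCP at [155.677, 605.278, 222.548] pointing down, gripper open.
Joint ranges: [-3.08, 3.08], [-0.75, 2.2], [0.22, 2.44], [-1.43, 4.57], [0, 2.65], [-2.85, 2.85]. Speed limits (rad/s): [2.79, 2.79, 3.14, 3.14, 3.14, 3.14].

INTERFACE

Orientations are given as [roll, pitch, yaw] about the fixed x, y, z axes, in that order (R = Rz(yaw) Ry(pitch) Rx(roll)).
In Python, from station import ctrl gives the robot as it stands. The module is installed in compiled form; this text tells all that it offers.
- The arm moves only by the tool send_rows, never from a script. Its argument "commands" is a list of rows, each an object with "claw": the opening, from -1 (shut) to 1 (fully open); "dp": the shift along the tool's x, y, z in units of 40 mm (1.0 is 40 mm), a list of three; "turn": the turn, a rotation vector about the tool's x, y, z in units of 6 degrees (1.0 is 6 degrees), a list of three. In form: [{"claw": claw, "dp": [dx, dy, dz], "turn": [wx, wy, wz]}, ...]. A call has 1 to 12 rows; each row is the pose to reach, as a shift and turn from the pose commanded when the call began, along the tool's axes at that moment; what a row does not reach only later rows make up. A row lasts 1/12 s, in which the tool goes at most 41.7 mm and 7.16 degrees, less where a joint would pass 70% of its speed; a pose out of reach is approached as far as the arm can. A call with a gripper value outside its range is refused whole. The fingers move at their own pace and stop on an object; the grip force is fixed at half the most. Time passes only in rows, so rows that repeat a pose let the fingers close. It gives the time, the measured TCP pose, the force and the opening at its end, in the units of the state.
- ctrl.get_state(): the state, without advancing time (a new reading comes with each control period).
- ctrl.capture(name): name is "scene" or "top"; returns a dict with "img" (400x640x3 uint8, red, green, blue), "range_z" (400x640 float32, mm along the optical axis (not along the pixel's ray), 0 where there is no reading), "K" (3x3 intrinsics, pixels), "k1" (the pictures are not rectified: a ray, as slopes to the right and down, at radius r is drawn at 1 + k1 r^2 times it, then the intrinsics apply), "R" (3x3) and "t" (3): a world point X has camera coordinates R X + t. Camera axes: x right, y down, z forward; pixel columns grow to the right and rows downward; lengths in mm; the calibration is good to about 2 mm. A picture is of the moment at which its call begins.
- ctrl.close_job(): hands the job in, once; it reports no verdict.
Trained networks look in a picture, given as the dict that the camera call returned (one of the last four; its "shot" number tells which), for a name from the list of things; names that differ only in an ending like _2 or _b are one class to them, and where a whole thing is asked for, a point or a joint stands for the part that bears it (a point fixed in the world has none). Each returns a list of dicts, best first, with "confidence" (0 to 1); they miss things now and then, are a little off and sometimes report something else, mostly with a low value. They report only what shows in the picture. A call takes as long as a camera call. They do not tell look-alikes from the thing itself.
- ctrl.spot_in(thing, picture): "bbox" ([left, top, right, bottom] in pixels, round what is visible of it).
- ctrl.trace(thing, picture): "mask" (400x640 bool, what is visible of it) and "bbox" ([left, top, right, bottom] in pixels, round what is visible of it).
The state is a dict: "time_s": time; "q": joint angles; "dq": joint speeds; "effort": joint torques, N m; "tcp_pos": TCP position; "ee_rot": TCP orientation; "wrist_force": force on the tool from outside, world axes, zero at the start; "torque": the same for the moment, N m; "finger_gap": opening from 0.0 (shut) to 1.0 (fully open).
Only numpy, scipy, OpenCV 4.12 (cv2) and the standard library are available. Lean on these libraries where they do the work, as an engineer would, in place of code of your own. Each camera call takes 0.05 s, during which the arm holds its last target.

## Working session

There is one attempt and no reset: what is moved stays moved. The work goes in short steps, Python scripts to look and compute and a tool call to move; the robot and the scene stay as the last step left them, time stands still between calls to the robot, and variables do not carry over. Pictures are saved under pics/ and viewed, and the job is handed in when it is done.

Besides the shell and the picture viewer there is one more tool, called as name([rows], argument=value, ...), one row to a line, values as JSON. send_rows: Moves the arm, as the interface text tells. Its arguments: {"type":"object","properties":{"commands":{"type":"array"}},"required":["commands"]}

```bash
mkdir -p pics; python3 - <<'E'
from station import ctrl
import cv2,numpy as np,pickle
s=ctrl.get_state(); print(s)
for n in("scene","top"):
    c=ctrl.capture(n); cv2.imwrite(f"pics/{n}0.png",c["img"][:,:,::-1]); pickle.dump(c,open(f"{n}0.pkl","wb"))
    print(n,c["K"],c["k1"],c["R"],c["t"],c.get("shot"))
    for th in("grooved","blank_a","end_stop","side_stop","jig"):
        print(th,[(d["bbox"],round(d["confidence"],2)) for d in ctrl.spot_in(th,c)])
E
```

```text
{'time_s': 0.0, 'q': array([ 1.14047178e+00,  5.28466575e-01,  1.43389757e+00, -2.88358831e-05,
        1.18135280e+00, -1.78478254e-01]), 'dq': array([-7.44283740e-05,  8.14791429e-04,  7.82658192e-04,  6.97375096e-04,
        7.89234537e-04,  3.38778818e-05]), 'effort': array([ 6.95290873e-04, -4.40049934e+01, -1.76592529e+01,  6.35238597e-02,
        5.79827616e-02, -1.54739878e-04]), 'tcp_pos': array([155.40654954, 604.62784642, 221.57286557]), 'ee_rot': array([-3.13949737e+00, -3.50900145e-04,  2.88975697e+00]), 'wrist_force': array([-0.18988511,  0.30864762, -0.02266236]), 'torque': array([-0.0275719 , -0.04228016,  0.01573887]), 'finger_gap': 1.001074061021862}
scene [[511.88747287   0.         322.72067378]
 [  0.         511.88747287 201.31585707]
 [  0.           0.           1.        ]] 0.02355008608948869 [[-0.53234729  0.84640671  0.01421445]
 [ 0.55722866  0.3630106  -0.74680622]
 [-0.63726179 -0.38963957 -0.66488978]] [ 298.5749182  -291.21012784 1745.89321314] 1
grooved [([391.0, 189.9, 419.9, 213.2], 0.89), ([320.1, 143.4, 346.8, 158.4], 0.86), ([368.2, 159.6, 396.7
[... 391 characters left out ...]
05.68189094]
 [  0.           0.           1.        ]] 0.003805659291352723 [[ 0.01966759 -0.9997798   0.00731729]
 [-0.99389897 -0.02034529 -0.10840163]
 [ 0.10852663 -0.00514065 -0.99408025]] [ -22.45669311  578.47020836 1170.54150495] 2
grooved [([272.0, 284.3, 308.0, 311.6], 0.96), ([342.9, 290.6, 376.0, 316.9], 0.71), ([325.7, 226.0, 341.1, 255.2], 0.62), ([240.2, 247.9, 263.7, 281.5], 0.62)]
blank_a [([294.7, 162.9, 401.3, 266.5], 0.71), ([361.1, 218.7, 374.5, 252.1], 0.67), ([371.5, 218.2, 391.1, 251.5], 0.62), ([340.7, 219.9, 357.7, 255.2], 0.6)]
end_stop [([306.5, 172.3, 382.7, 186.6], 0.85)]
side_stop [([302.5, 188.9, 305.0, 215.4], 0.4)]
jig [([292.1, 165.0, 400.6, 266.9], 0.58)]
```

```bash
python3 - <<'E'
import cv2
i=cv2.imread("pics/top0.png"); cv2.imwrite("pics/top0c.png",cv2.resize(i[150:330,220:420],None,fx=3.3,fy=3.3,interpolation=cv2.INTER_CUBIC))
i=cv2.imread("pics/scene0.png"); cv2.imwrite("pics/scene0c.png",cv2.resize(i[130:260,220:430],None,fx=3.8,fy=3.8,interpolation=cv2.INTER_CUBIC))
E
```

```text
(no output)
```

View pics/top0c.png

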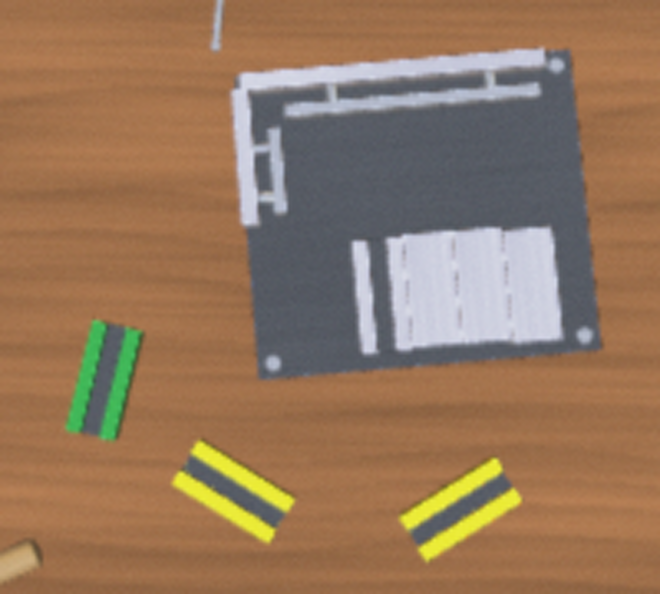

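View pics/scene0c.png

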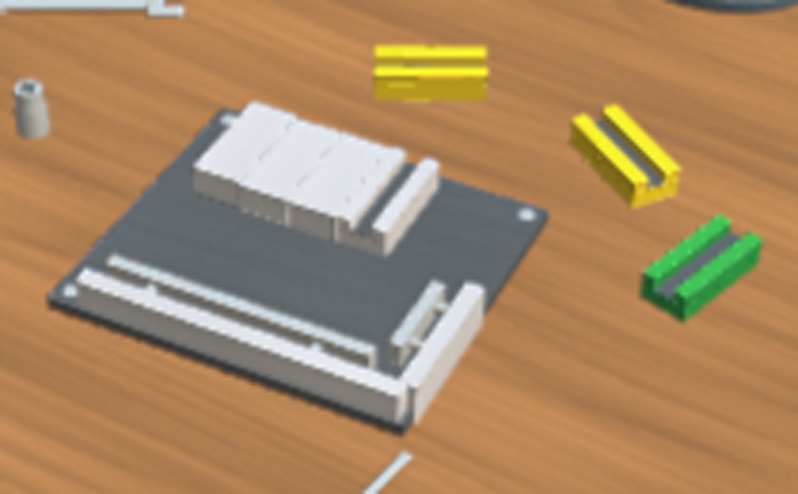

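View pics/top0.png

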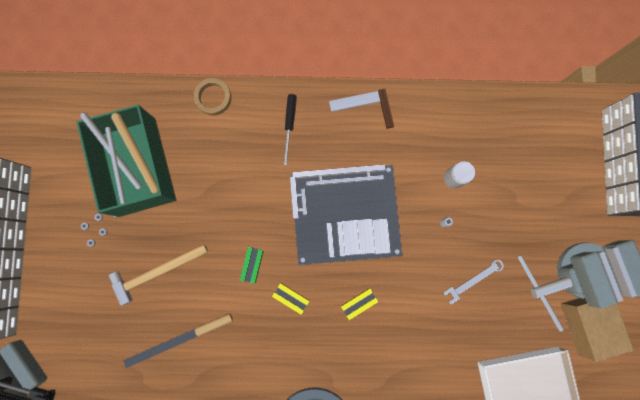

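The top picture shows four candidates for "grooved": one green at (252,265), two yellow at (291,298) and (360,304), and one aluminium blank at the left end of the row at about (336,239). That last one has dark plate-like material between two narrow lands. I choose it and will check it in a close crop with heights.

```bash
cat > h.py <<'E'
import numpy as np,cv2
def rays(c,uv):
    uv=np.asarray(uv,float).reshape(-1,2)
    K=c["K"]; d=(uv-[K[0,2],K[1,2]])/[K[0,0],K[1,1]]
    u=d.copy()
    for _ in range(8): u=d/(1+c["k1"]*(u**2).sum(1,keepdims=True))
    return np.c_[u,np.ones(len(u))]
def atz(c,uv,z):
    r=rays(c,uv)@c["R"]; o=-c["R"].T@c["t"]
    return o+r*((z-o[2])/r[:,2])[:,None]
def cloud(c):
    v,u=np.mgrid[0:400,0:640]; r=rays(c,np.c_[u.ravel(),v.ravel()])
    P=(r*c["range_z"].reshape(-1,1)-c["t"])@c["R"]
    P[c["range_z"].ravel()==0]=np.nan
    return P.reshape(400,640,3)
def proj(c,X):
    p=np.asarray(X,float)@c["R"].T+c["t"]; s=p[:,:2]/p[:,2:]
    s=s*(1+c["k1"]*(s**2).sum(1,keepdims=True))
    return s*[c["K"][0,0],c["K"][1,1]]+[c["K"][0,2],c["K"][1,2]]
E
python3 - <<'E'
import pickle,numpy as np,cv2
from h import *
c=pickle.load(open("top0.pkl","rb")); P=cloud(c); img=c["img"].astype(int)
np.set_printoptions(precision=1,suppress=True)
# jig mask: non-wood (low saturation) in region
sat=img.max(2)-img.min(2)
m=((sat<30)).astype(np.uint8); m[:163]=0;m[270:]=0;m[:,:288]=0;m[:,410:]=0
n,l,st,_=cv2.connectedComponentsWithStats(m); k=1+st[1:,4].argmax(); m=(l==k)
print(st[k])
v,u=np.nonzero(m)
h=P[v,u,2]; print("z pct",np.nanpercentile(h,[5,20,50,80,95]))
# plate outline in 2D using z=12 for pixels whose height<20
for name,lo,hi in(("plate",5,19),("blanktop",30,42),("high",42,60)):
    s=(h>lo)&(h<hi); Q=atz(c,np.c_[u,v][s],np.nanmedian(h[s])); r=cv2.minAreaRect(Q[:,:2].astype(np.float32)); print(name,s.sum(),np.nanmedian(h[s]),r)
row=239
print("row",[(x,round(float(P[row,x,2])),int(img[row,x].mean())) for x in range(322,396)])
E
```

```text
[ 290  165  112  100 9610]
z pct [ 9.  11.2 14.2 35.8 39.3]
plate 6189 12.370561465192667 ((559.9364624023438, -74.47467041015625), (249.24676513671875, 278.9052734375), 6.055750370025635)
blanktop 2942 36.67511568060378 ((565.1592407226562, -58.555450439453125), (235.0414276123047, 256.0854187011719), 5.004124641418457)
high 48 42.71624012228395 ((565.5867919921875, -54.33558654785156), (302.2071533203125, 156.73904418945312), 36.248687744140625)
row [(322, 14, 89), (323, 11, 92), (324, 13, 89), (325, 10, 88), (326, 8, 92), (327, 16, 127), (328, 39, 203), (329, 38, 212), (330, 38, 214), (331, 37, 213), (332, 36, 207), (333, 28, 116), (334, 29, 94), (335, 25, 96), (336, 28, 94), (337, 29, 101), (338, 26, 142), (339, 36, 207), (340, 39, 213), (341, 41, 212), (342, 37, 207), (343, 41, 188), (344, 37, 209), (345, 37, 208), (346, 36, 209), (347, 38, 210), (348, 36, 210), (349, 39, 210), (350, 32, 210), (351, 36, 210), (352, 39, 214), (353, 39, 212), (354, 39, 212), (355, 34, 214), (356, 40, 212), (357, 39, 209), (358, 40, 200), (359, 34, 213), (360, 36, 210), (361, 39, 210), (362, 35, 214), (363, 38, 210), (364, 38, 209), (365, 38, 210), (366, 38, 212), (367, 40, 215), (368, 39, 212), (369, 37, 211), (370, 34, 212), (371, 35, 216), (372, 37, 213), (373, 36, 206), (374, 34, 194), (375, 37, 210), (376, 37, 208), (377, 37, 214), (378, 39, 211), (379, 36, 209), (380, 34, 208), (381, 39, 209), (382, 34, 215), (383, 41, 213), (384, 38, 209), (385, 37, 213), (386, 40, 215), (387, 36, 212), (388, 38, 196), (389, 16, 128), (390, 13, 95), (391, 6, 90), (392, 15, 91), (393, 11, 92), (394, 14, 96), (395, 11, 91)]
```

```bash
python3 - <<'E'
import cv2
i=cv2.imread("pics/top0.png"); cv2.imwrite("pics/top0d.png",cv2.resize(i[210:264,318:398],None,fx=9,fy=9,interpolation=cv2.INTER_NEAREST))
E
```

```text
(no output)
```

View pics/top0d.png

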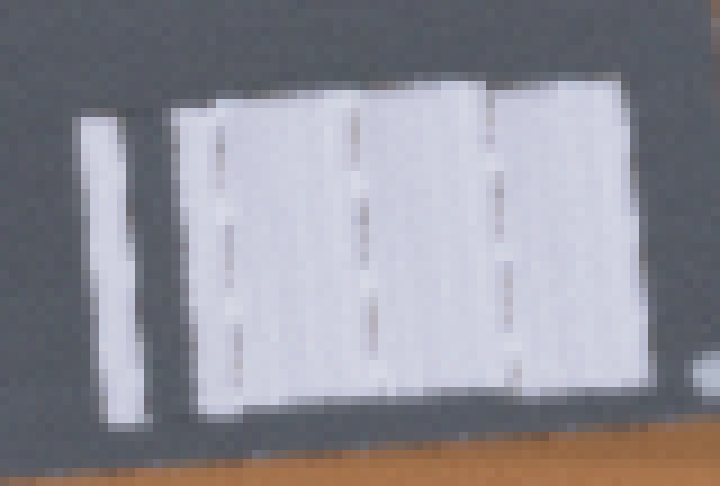

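The crop shows two lands at columns 327–332 and 339–343, with a dark strip between them at 333–338. Depth puts that strip at z≈27 against 37 for the tops, so it is the 10 mm groove. The grooved blank is the leftmost in the row. Next I'll refine the jig frame and blank pose.

```bash
cat >> h.py <<'E'
YAW=np.deg2rad(6.06); OR=np.array([562.0,-94.4])
RJ=np.array([[np.cos(YAW),-np.sin(YAW)],[np.sin(YAW),np.cos(YAW)]])
def toj(P): return (np.asarray(P)[...,:2]-OR)@RJ
def tow(p): return np.asarray(p)@RJ.T+OR
E
python3 - <<'E'
import pickle,numpy as np,cv2
from h import *
np.set_printoptions(precision=1,suppress=True)
c=pickle.load(open("top0.pkl","rb"))
img=c["img"]; g=img.mean(2).astype(np.float32)
def rectify(z,ppm=2,x0=-150,x1=150,y0=-140,y1=180):
    xs=np.arange(x0,x1,1/ppm); ys=np.arange(y0,y1,1/ppm)
    X,Y=np.meshgrid(xs,ys,indexing="ij"); W=tow(np.stack([X.ravel(),Y.ravel()],1))
    p=proj(c,np.c_[W,np.full(len(W),z)]).astype(np.float32).reshape(len(xs),len(ys),2)
    return xs,ys,cv2.remap(img,p[...,0],p[...,1],cv2.INTER_LINEAR)
def edges(sig,ax,th=18):
    d=np.gradient(cv2.GaussianBlur(sig.reshape(1,-1).astype(np.float32),(9,1),1.5).ravel())
    return [(round(float(ax[i]),1),round(float(d[i]),1)) for i in range(1,len(d)-1) if abs(d[i])>th/4 and abs(d[i])>=abs(d[i-1]) and abs(d[i])>abs(d[i+1])]
xs,ys,r=rectify(37); gg=r.mean(2)
def band(a,lo,hi): return (a>=lo)&(a<=hi)
for lo,hi in((-100,-80),(-75,-60),(-50,-30)): print("blank y edges z37 x",lo,hi,edges(gg[band(xs,lo,hi)].mean(0),ys))
for yy in(-70,-30,10,36,66): print("x edges y",yy,edges(gg[:,band(ys,yy-4,yy+4)].mean(1),xs))
xs,ys,r=rectify(12); gg=r[...,0].astype(float)-r[...,2]
for xx in(-110,0,): print("plate y edges",xx,edges(gg[band(xs,xx-8,xx+8)].mean(0),ys))
for yy in(-105,100): print("plate x edges",yy,edges(gg[:,band(ys,yy-8,yy+8)].mean(1),xs))
xs,ys,r=rectify(33.5); gg=r.mean(2)
for yy in(-40,20,60): print("endstop x",yy,edges(gg[:,band(ys,yy-10,yy+10)].mean(1),xs))
for xx in(20,42,65): print("sidestop y",xx,edges(gg[band(xs,xx-5,xx+5)].mean(0),ys))
E
```

```text
blank y edges z37 x -100 -80 [(-85.5, 12.9), (47.0, -10.6), (62.5, 11.8), (75.5, -12.2)]
blank y edges z37 x -75 -60 [(-85.5, 14.0), (47.0, -11.6), (62.5, 14.4), (75.5, -11.6)]
blank y edges z37 x -50 -30 [(-85.5, 13.2), (47.5, -11.7), (63.0, 14.4), (75.5, -11.3)]
x edges y -70 [(-112.5, 12.3), (-22.5, -14.7), (85.0, 8.5), (93.5, -10.1), (109.5, 9.9), (123.5, -10.3)]
x edges y -30 [(-109.0, 11.1), (-19.0, -12.9), (85.0, 7.0), (94.0, -11.6), (109.0, 6.8), (122.5, -7.4)]
x edges y 10 [(-108.5, 10.0), (-18.5, -10.7), (84.0, 8.0), (95.0, -11.3), (108.5, 8.7), (122.0, -9.9)]
x edges y 36 [(-110.5, 10.8), (-20.5, -11.3), (83.5, 7.4), (94.5, -12.2), (108.0, 8.1), (122.0, -8.2)]
x edges y 66 [(-111.0, 10.1), (-21.0, -11.7), (84.0, 7.1), (94.0, -11.9), (108.0, 7.7), (122.0, -8.0)]
plate y edges -110 [(-120.0, -10.3), (159.5, 11.0)]
plate y edges 0 [(-120.0, -8.5), (160.5, 6.3), (162.5, 6.1)]
plate x edges -105 [(-124.5, -7.7), (125.5, 10.1)]
plate x edges 100 [(-124.5, -9.7), (127.5, 9.2)]
endstop x -40 [(-110.0, 9.2), (-19.5, -11.1), (85.5, 8.7), (94.5, -7.5), (110.0, 7.4), (124.0, -9.6)]
endstop x 20 [(-109.5, 11.1), (-19.5, -12.3), (85.5, 8.6), (95.0, -8.6), (109.5, 9.2), (123.5, -9.9)]
endstop x 60 [(-111.0, 4.7), (-21.0, -5.6), (85.5, 7.9), (94.5, -10.4), (110.0, 8.6), (123.5, -8.8)]
sidestop y 20 [(124.5, 9.2), (148.5, 9.3), (161.5, -10.2)]
sidestop y 42 [(125.0, 13.1), (135.5, -9.2), (149.0, 14.2), (162.5, -9.6)]
sidestop y 65 [(126.0, 12.1), (134.5, -5.2), (148.5, 6.8), (162.5, -7.5)]
```

The rectified picture agrees with the given dimensions to within 1 mm. The plate spans y -120..160 and x -124.5..125.5, the end stop face is at x≈85 and the side stop face at y≈125. The grooved blank spans x -111..-21 and y 35..75.5 in the jig frame. Next I'll plan the approach.

```bash
cat >> h.py <<'E'
def dp(frm,to,yaw):
    d=np.asarray(to,float)-np.asarray(frm,float); c,s=np.cos(yaw),np.sin(yaw)
    return np.round(np.array([c*d[0]+s*d[1], s*d[0]-c*d[1], -d[2]])/40,3)
E
python3 - <<'E'
from h import *
a=[155.7,605.3,222.5]
print(dp(a,[410,290,200],2.89))
print(tow([[-138,55],[-120.5,55]]))
E
```

```text
[-8.12  -6.052  0.562]
[[418.96481677 -54.27598775]
 [436.36702481 -52.42851508]]
```

send_rows([
  {"claw": -1,"dp": [-8.12,-6.05,0.56],"turn": [0,0,-3.42]},
  {"claw": -1,"dp": [-8.12,-6.05,0.56],"turn": [0,0,-3.42]},
  {"claw": -1,"dp": [-8.12,-6.05,0.56],"turn": [0,0,-3.42]},
  {"claw": -1,"dp": [-8.12,-6.05,0.56],"turn": [0,0,-3.42]},
  {"claw": -1,"dp": [-8.12,-6.05,0.56],"turn": [0,0,-3.42]},
  {"claw": -1,"dp": [-8.12,-6.05,0.56],"turn": [0,0,-3.42]},
  {"claw": -1,"dp": [-8.12,-6.05,0.56],"turn": [0,0,-3.42]},
  {"claw": -1,"dp": [-8.12,-6.05,0.56],"turn": [0,0,-3.42]},
  {"claw": -1,"dp": [-8.12,-6.05,0.56],"turn": [0,0,-3.42]},
  {"claw": -1,"dp": [-8.12,-6.05,0.56],"turn": [0,0,-3.42]},
  {"claw": -1,"dp": [-8.12,-6.05,0.56],"turn": [0,0,-3.42]},
  {"claw": -1,"dp": [-8.12,-6.05,0.56],"turn": [0,0,-3.42]},
])

```text
time_s: 1.6
tcp_pos: [411.3, 288.7, 200.2]
ee_rot: [3.141, 0.0, -3.04]
wrist_force: [0.5, 0.4, -0.5]
finger_gap: 0.173
```

```bash
python3 - <<'E'
from h import *
print(dp([411.3,288.9,200.2],[419,-54.3,80],3.245), tow([-138,55]))
E
```

```text
[ 0.694 -8.554  3.005] [418.96481677 -54.27598775]
```

send_rows([
  {"claw": -1,"dp": [0.69,-8.55,3.0],"turn": [0,0,0]},
  {"claw": -1,"dp": [0.69,-8.55,3.0],"turn": [0,0,0]},
  {"claw": -1,"dp": [0.69,-8.55,3.0],"turn": [0,0,0]},
  {"claw": -1,"dp": [0.69,-8.55,3.0],"turn": [0,0,0]},
  {"claw": -1,"dp": [0.69,-8.55,3.0],"turn": [0,0,0]},
  {"claw": -1,"dp": [0.69,-8.55,3.0],"turn": [0,0,0]},
  {"claw": -1,"dp": [0.69,-8.55,3.0],"turn": [0,0,0]},
  {"claw": -1,"dp": [0.69,-8.55,3.0],"turn": [0,0,0]},
  {"claw": -1,"dp": [0.69,-8.55,3.0],"turn": [0,0,0]},
  {"claw": -1,"dp": [0.69,-8.55,3.0],"turn": [0,0,0]},
  {"claw": -1,"dp": [0.69,-8.55,3.0],"turn": [0,0,0]},
  {"claw": -1,"dp": [0.69,-8.55,3.0],"turn": [0,0,0]},
])

```text
time_s: 2.6
tcp_pos: [418.4, -51.6, 80.3]
ee_rot: [3.141, -0.001, -3.034]
wrist_force: [-0.2, 0.4, 0.6]
finger_gap: 0.003
```

```bash
python3 - <<'E'
from station import ctrl
import cv2,numpy as np,pickle
from h import *
s=ctrl.get_state(); print(s["tcp_pos"],toj(s["tcp_pos"]),s["ee_rot"],s["wrist_force"],s["finger_gap"],s["q"])
o=[]
for n in("top","scene"):
    c=ctrl.capture(n); pickle.dump(c,open(f"{n}1.pkl","wb"))
    u,v=proj(c,[[500,-60,30]])[0].astype(int)
    o.append(cv2.resize(c["img"][v-70:v+70,u-70:u+70,::-1],(390,390),interpolation=cv2.INTER_CUBIC)); print(n,u,v)
cv2.imwrite("pics/a1.png",np.hstack(o))
E
```

```text
[418.42517717 -51.58708091  80.33130045] [-138.2527565    57.73085061] [ 3.14081139e+00 -7.13725880e-04 -3.03422782e+00] [-0.2429713   0.42500238  0.57001859] 0.0031229776366954193 [-3.89357844e-01  5.36378179e-01  2.05763267e+00  6.64888677e-04
  5.48581686e-01 -2.06808623e+00]
top 340 235
scene 316 180
```

View pics/a1.png

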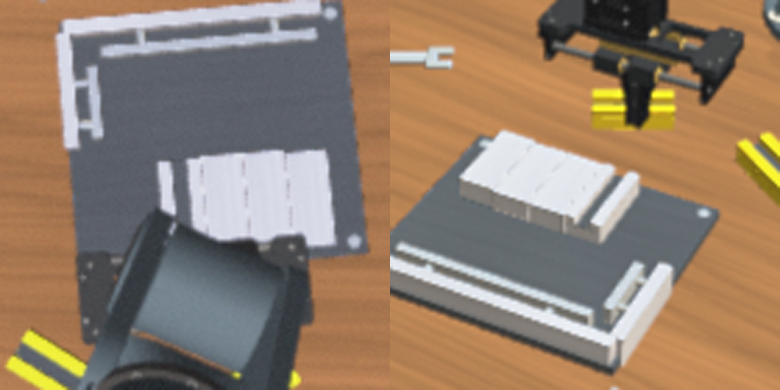

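```bash
python3 - <<'E'
from station import ctrl
from h import *
import pickle
c=pickle.load(open("top0.pkl","rb"))
print(atz(c,[[343,305],[376,305],[360,290.6],[352,290],[376,298]],25))
s=ctrl.get_state(); print(s["time_s"],s["tcp_pos"],toj(s["tcp_pos"]),s["ee_rot"],s["wrist_force"])
E
```

```text
[[ 319.02665676  -70.0026543    25.        ]
 [ 320.67079126 -156.48068762   25.        ]
 [ 357.04216133 -114.15223139   25.        ]
 [ 358.19224939  -93.09790925   25.        ]
 [ 338.71268843 -156.36212808   25.        ]]
2.7 [418.56107807 -51.14631216  80.600095  ] [-138.07108313   58.15480926] [ 3.14134131e+00 -1.57231201e-05 -3.03242380e+00] [-0.85777765 -0.29560194  0.25093738]
```

send_rows([
  {"claw": -1,"dp": [0,-0.08,0.5],"turn": [0,0,0.03]},
  {"claw": -1,"dp": [0,-0.08,1.0],"turn": [0,0,0.03]},
  {"claw": -1,"dp": [0,-0.08,1.4],"turn": [0,0,0.03]},
  {"claw": -1,"dp": [0,-0.08,1.58],"turn": [0,0,0.03]},
  {"claw": -1,"dp": [0,-0.08,1.58],"turn": [0,0,0.03]},
  {"claw": -1,"dp": [0,-0.08,1.58],"turn": [0,0,0.03]},
])

```text
time_s: 3.2
tcp_pos: [419.1, -55.2, 17.2]
ee_rot: [3.141, -0.0, -3.037]
wrist_force: [0.3, -0.9, -0.3]
finger_gap: 0.009
```

```bash
cat > s.py <<'E'
from station import ctrl
from h import *
np.set_printoptions(precision=2,suppress=True)
s=ctrl.get_state(); print(s["time_s"],"tcp",s["tcp_pos"],"jig",toj(s["tcp_pos"]),"rot",s["ee_rot"],"Fjig",s["wrist_force"][:2]@RJ,s["wrist_force"][2],"T",s["torque"])
E
python3 s.py
```

```text
3.2 tcp [419.13 -55.25  17.22] jig [-137.94   54.02] rot [ 3.14 -0.   -3.04] Fjig [ 0.24 -0.96] -0.2635367299351914 T [ 0.   -0.05  0.04]
```

send_rows([
  {"claw": -1,"dp": [-0.1,0.02,0],"turn": [0,0,0]},
  {"claw": -1,"dp": [-0.2,0.02,0],"turn": [0,0,0]},
  {"claw": -1,"dp": [-0.3,0.02,0],"turn": [0,0,0]},
  {"claw": -1,"dp": [-0.36,0.02,0],"turn": [0,0,0]},
  {"claw": -1,"dp": [-0.4,0.02,0],"turn": [0,0,0]},
  {"claw": -1,"dp": [-0.44,0.02,0],"turn": [0,0,0]},
  {"claw": -1,"dp": [-0.48,0.02,0],"turn": [0,0,0]},
  {"claw": -1,"dp": [-0.52,0.02,0],"turn": [0,0,0]},
  {"claw": -1,"dp": [-0.56,0.02,0],"turn": [0,0,0]},
  {"claw": -1,"dp": [-0.6,0.02,0],"turn": [0,0,0]},
  {"claw": -1,"dp": [-0.64,0.02,0],"turn": [0,0,0]},
  {"claw": -1,"dp": [-0.68,0.02,0],"turn": [0,0,0]},
])

```text
time_s: 4.2
tcp_pos: [446.2, -52.6, 16.9]
ee_rot: [3.142, -0.0, -3.038]
wrist_force: [0.0, -0.8, 0.2]
finger_gap: 0.007
```

```bash
python3 s.py
```

```text
4.2 tcp [446.2  -52.57  16.9 ] jig [-110.74   53.82] rot [ 3.14 -0.   -3.04] Fjig [-0.06 -0.83] 0.21443326492908377 T [-0.01  0.12  0.01]
```

send_rows([
  {"claw": -1,"dp": [-0.06,0.02,0],"turn": [0,0,0]},
  {"claw": -1,"dp": [-0.13,0.02,0],"turn": [0,0,0]},
  {"claw": -1,"dp": [-0.2,0.02,0],"turn": [0,0,0]},
  {"claw": -1,"dp": [-0.27,0.02,0],"turn": [0,0,0]},
  {"claw": -1,"dp": [-0.34,0.02,0],"turn": [0,0,0]},
  {"claw": -1,"dp": [-0.41,0.02,0],"turn": [0,0,0]},
  {"claw": -1,"dp": [-0.48,0.02,0],"turn": [0,0,0]},
  {"claw": -1,"dp": [-0.55,0.02,0],"turn": [0,0,0]},
  {"claw": -1,"dp": [-0.62,0.02,0],"turn": [0,0,0]},
  {"claw": -1,"dp": [-0.69,0.02,0],"turn": [0,0,0]},
  {"claw": -1,"dp": [-0.76,0.02,0],"turn": [0,0,0]},
  {"claw": -1,"dp": [-0.83,0.02,0],"turn": [0,0,0]},
])

```text
time_s: 5.2
tcp_pos: [479.3, -48.4, 17.0]
ee_rot: [-3.142, -0.0, -3.038]
wrist_force: [-0.2, 0.3, 0.9]
finger_gap: 0.005
```

```bash
python3 s.py; python3 - <<'E'
from station import ctrl
import cv2,numpy as np,pickle
from h import *
o=[]
for n in("top","scene"):
    c=ctrl.capture(n); pickle.dump(c,open(f"{n}2.pkl","wb"))
    u,v=proj(c,[[530,-60,30]])[0].astype(int)
    o.append(cv2.resize(c["img"][v-60:v+60,u-60:u+60,::-1],(400,400),interpolation=cv2.INTER_CUBIC)); print(n,u,v)
cv2.imwrite("pics/a2.png",np.hstack(o))
E
```

```text
5.2 tcp [479.31 -48.35  16.96] jig [-77.37  54.52] rot [-3.14 -0.   -3.04] Fjig [-0.17  0.34] 0.8683437125836708 T [0.05 0.02 0.  ]
top 340 224
scene 310 186
```

View pics/a2.png

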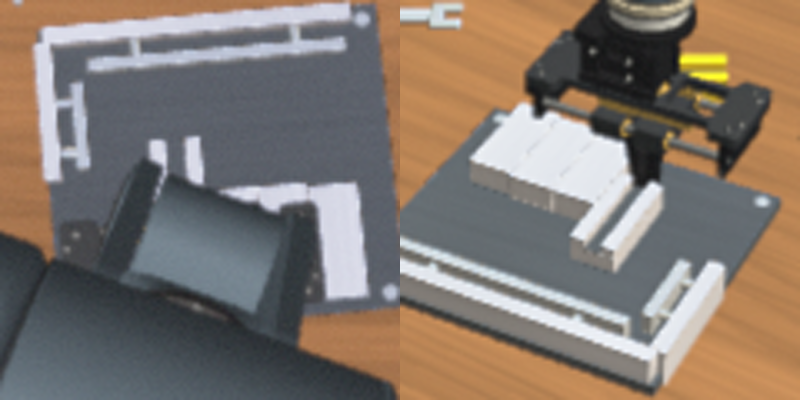

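The blank is sliding out straight, and the other three still stand in line. I'll continue, slowing down before the end stop.

send_rows([
  {"claw": -1,"dp": [-0.07,0.01,0],"turn": [0,0,0]},
  {"claw": -1,"dp": [-0.15,0.01,0],"turn": [0,0,0]},
  {"claw": -1,"dp": [-0.23,0.01,0],"turn": [0,0,0]},
  {"claw": -1,"dp": [-0.31,0.01,0],"turn": [0,0,0]},
  {"claw": -1,"dp": [-0.39,0.01,0],"turn": [0,0,0]},
  {"claw": -1,"dp": [-0.47,0.01,0],"turn": [0,0,0]},
  {"claw": -1,"dp": [-0.55,0.01,0],"turn": [0,0,0]},
  {"claw": -1,"dp": [-0.63,0.01,0],"turn": [0,0,0]},
  {"claw": -1,"dp": [-0.71,0.01,0],"turn": [0,0,0]},
  {"claw": -1,"dp": [-0.79,0.01,0],"turn": [0,0,0]},
  {"claw": -1,"dp": [-0.87,0.01,0],"turn": [0,0,0]},
  {"claw": -1,"dp": [-0.95,0.01,0],"turn": [0,0,0]},
])

```text
time_s: 6.3
tcp_pos: [517.1, -44.0, 16.9]
ee_rot: [3.142, -0.0, -3.038]
wrist_force: [-1.7, 0.3, -0.5]
finger_gap: 0.002
```

```bash
python3 s.py
```

```text
6.3 tcp [517.09 -44.01  16.95] jig [-39.34  54.85] rot [ 3.14 -0.   -3.04] Fjig [-1.66  0.5 ] -0.45895882702923674 T [0.04 0.1  0.01]
```

send_rows([
  {"claw": -1,"dp": [-0.06,0,0],"turn": [0,0,0]},
  {"claw": -1,"dp": [-0.12,0,0],"turn": [0,0,0]},
  {"claw": -1,"dp": [-0.18,0,0],"turn": [0,0,0]},
  {"claw": -1,"dp": [-0.24,0,0],"turn": [0,0,0]},
  {"claw": -1,"dp": [-0.29,0,0],"turn": [0,0,0]},
  {"claw": -1,"dp": [-0.33,0,0],"turn": [0,0,0]},
  {"claw": -1,"dp": [-0.36,0,0],"turn": [0,0,0]},
  {"claw": -1,"dp": [-0.39,0,0],"turn": [0,0,0]},
  {"claw": -1,"dp": [-0.41,0,0],"turn": [0,0,0]},
  {"claw": -1,"dp": [-0.42,0,0],"turn": [0,0,0]},
  {"claw": -1,"dp": [-0.42,0,0],"turn": [0,0,0]},
])

```text
time_s: 7.22
tcp_pos: [533.7, -42.3, 16.9]
ee_rot: [-3.142, 0.0, -3.038]
wrist_force: [-1.0, -0.1, 0.6]
finger_gap: 0.006
```

```bash
python3 s.py; python3 - <<'E'
from station import ctrl
import cv2,numpy as np,pickle
from h import *
o=[]
for n in("top","scene"):
    c=ctrl.capture(n); pickle.dump(c,open(f"{n}3.pkl","wb"))
    u,v=proj(c,[[580,-60,30]])[0].astype(int)
    o.append(cv2.resize(c["img"][v-50:v+50,u-50:u+50,::-1],(400,400),interpolation=cv2.INTER_CUBIC)); print(n,u,v)
cv2.imwrite("pics/a3.png",np.hstack(o))
E
```

```text
7.2167 tcp [533.67 -42.35  16.94] jig [-22.68  54.75] rot [-3.14  0.   -3.04] Fjig [-1.01 -0.  ] 0.6283145584994546 T [ 0.07  0.05 -0.03]
top 340 205
scene 300 196
```

View pics/a3.png

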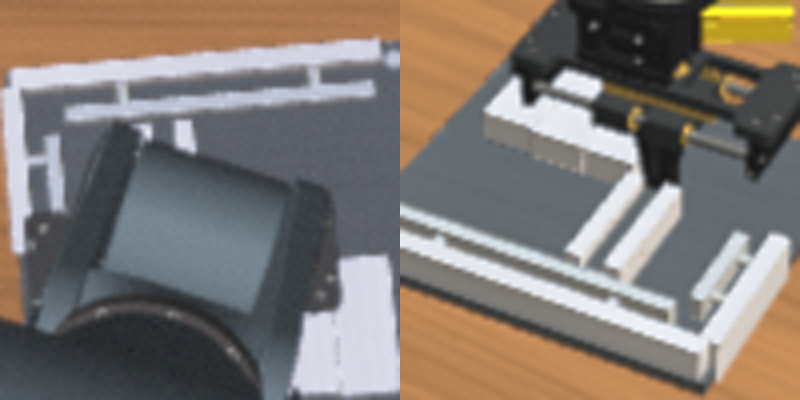

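send_rows([
  {"claw": -1,"dp": [-0.015,0,0],"turn": [0,0,0]},
  {"claw": -1,"dp": [-0.03,0,0],"turn": [0,0,0]},
  {"claw": -1,"dp": [-0.045,0,0],"turn": [0,0,0]},
  {"claw": -1,"dp": [-0.06,0,0],"turn": [0,0,0]},
  {"claw": -1,"dp": [-0.075,0,0],"turn": [0,0,0]},
  {"claw": -1,"dp": [-0.09,0,0],"turn": [0,0,0]},
  {"claw": -1,"dp": [-0.1,0,0],"turn": [0,0,0]},
  {"claw": -1,"dp": [-0.11,0,0],"turn": [0,0,0]},
  {"claw": -1,"dp": [-0.12,0,0],"turn": [0,0,0]},
  {"claw": -1,"dp": [-0.125,0,0],"turn": [0,0,0]},
  {"claw": -1,"dp": [-0.125,0,0],"turn": [0,0,0]},
])

```text
time_s: 8.23
tcp_pos: [538.6, -41.8, 16.9]
ee_rot: [-3.142, 0.0, -3.038]
wrist_force: [-0.9, -0.1, 0.4]
finger_gap: 0.003
```

```bash
python3 s.py
```

```text
8.2333 tcp [538.58 -41.83  16.94] jig [-17.74  54.75] rot [-3.14  0.   -3.04] Fjig [-0.88 -0.02] 0.37565600427282625 T [ 0.04  0.05 -0.  ]
```

Expected contact is in about 3 mm. Next step is 1.2 mm with a settle, watching the force.

send_rows([
  {"claw": -1,"dp": [-0.01,0,0],"turn": [0,0,0]},
  {"claw": -1,"dp": [-0.02,0,0],"turn": [0,0,0]},
  {"claw": -1,"dp": [-0.03,0,0],"turn": [0,0,0]},
  {"claw": -1,"dp": [-0.03,0,0],"turn": [0,0,0]},
])

```text
time_s: 8.57
tcp_pos: [539.8, -41.7, 16.9]
ee_rot: [-3.142, 0.0, -3.038]
wrist_force: [0.4, 0.0, 0.3]
finger_gap: 0.003
```

send_rows([
  {"claw": -1,"dp": [-0.01,0,0],"turn": [0,0,0]},
  {"claw": -1,"dp": [-0.02,0,0],"turn": [0,0,0]},
  {"claw": -1,"dp": [-0.02,0,0],"turn": [0,0,0]},
  {"claw": -1,"dp": [-0.02,0,0],"turn": [0,0,0]},
])

```text
time_s: 8.9
tcp_pos: [540.0, -41.6, 16.9]
ee_rot: [3.141, -0.001, -3.038]
wrist_force: [-1.6, -0.2, 0.3]
finger_gap: 0.012
```

send_rows([
  {"claw": -1,"dp": [0,0,0],"turn": [0,0,0]},
  {"claw": -1,"dp": [0,0,0],"turn": [0,0,0]},
])

```text
time_s: 9.07
tcp_pos: [540.0, -41.6, 16.9]
ee_rot: [3.141, -0.001, -3.038]
wrist_force: [-1.7, -0.9, 0.8]
finger_gap: 0.005
```

```bash
python3 s.py
```

```text
9.0667 tcp [540.03 -41.56  16.86] jig [-16.27  54.87] rot [ 3.14 -0.   -3.04] Fjig [-1.75 -0.69] 0.7780321826948123 T [-0.11  0.38  0.  ]
```

send_rows([
  {"claw": -1,"dp": [-0.005,0,0],"turn": [0,0,0]},
  {"claw": -1,"dp": [-0.01,0,0],"turn": [0,0,0]},
  {"claw": -1,"dp": [-0.01,0,0],"turn": [0,0,0]},
])

```text
time_s: 9.32
tcp_pos: [540.2, -41.5, 16.9]
ee_rot: [3.141, -0.001, -3.038]
wrist_force: [-3.1, -1.6, 1.1]
finger_gap: 0.005
```

send_rows([
  {"claw": -1,"dp": [-0.005,0,0],"turn": [0,0,0]},
  {"claw": -1,"dp": [-0.01,0,0],"turn": [0,0,0]},
  {"claw": -1,"dp": [-0.01,0,0],"turn": [0,0,0]},
])

```text
time_s: 9.57
tcp_pos: [540.4, -41.4, 16.8]
ee_rot: [3.141, -0.002, -3.038]
wrist_force: [-4.1, -1.3, 2.5]
finger_gap: 0.002
```

```bash
python3 s.py
```

```text
9.5667 tcp [540.36 -41.4   16.85] jig [-15.92  54.98] rot [ 3.14 -0.   -3.04] Fjig [-4.21 -0.87] 2.492805914974145 T [-0.23  0.84 -0.03]
```

send_rows([
  {"claw": -1,"dp": [-0.01,0,0],"turn": [0,0,0]},
  {"claw": -1,"dp": [-0.02,0,0],"turn": [0,0,0]},
  {"claw": -1,"dp": [-0.02,0,0],"turn": [0,0,0]},
])

```text
time_s: 9.82
tcp_pos: [540.6, -41.3, 16.8]
ee_rot: [3.141, -0.003, -3.038]
wrist_force: [-5.8, -2.2, 3.0]
finger_gap: 0.006
```

send_rows([
  {"claw": -1,"dp": [-0.005,0,0],"turn": [0,0,0]},
  {"claw": -1,"dp": [-0.01,0,0],"turn": [0,0,0]},
  {"claw": -1,"dp": [-0.01,0,0],"turn": [0,0,0]},
])

```text
time_s: 10.07
tcp_pos: [540.6, -41.2, 16.7]
ee_rot: [3.141, -0.004, -3.038]
wrist_force: [-6.6, -1.8, 2.8]
finger_gap: 0.004
```

```bash
python3 s.py
```

```text
10.0667 tcp [540.59 -41.2   16.72] jig [-15.67  55.16] rot [ 3.14 -0.   -3.04] Fjig [-6.71 -1.14] 2.7998349401246885 T [-0.3   1.11 -0.02]
```

send_rows([
  {"claw": -1,"dp": [-0.01,0,0],"turn": [0,0,0]},
  {"claw": -1,"dp": [-0.02,0,0],"turn": [0,0,0]},
  {"claw": -1,"dp": [-0.02,0,0],"turn": [0,0,0]},
])

```text
time_s: 10.32
tcp_pos: [540.7, -41.0, 16.6]
ee_rot: [3.14, -0.005, -3.038]
wrist_force: [-6.6, -2.2, 3.2]
finger_gap: 0.005
```

send_rows([
  {"claw": -1,"dp": [-0.005,0,0],"turn": [0,0,0]},
  {"claw": -1,"dp": [-0.01,0,0],"turn": [0,0,0]},
  {"claw": -1,"dp": [-0.01,0,0],"turn": [0,0,0]},
])

```text
time_s: 10.57
tcp_pos: [540.7, -41.0, 16.6]
ee_rot: [3.14, -0.006, -3.038]
wrist_force: [-7.6, -2.8, 4.3]
finger_gap: 0.007
```

```bash
python3 s.py; python3 - <<'E'
from station import ctrl
import cv2,numpy as np,pickle
from h import *
o=[]
for n in("top","scene"):
    c=ctrl.capture(n); pickle.dump(c,open(f"{n}4.pkl","wb"))
    u,v=proj(c,[[580,-60,30]])[0].astype(int)
    o.append(cv2.resize(c["img"][v-50:v+50,u-50:u+50,::-1],(400,400),interpolation=cv2.INTER_CUBIC)); print(n,u,v)
cv2.imwrite("pics/a4.png",np.hstack(o))
E
```

```text
10.5667 tcp [540.73 -41.    16.59] jig [-15.52  55.35] rot [ 3.14 -0.01 -3.04] Fjig [-7.85 -1.96] 4.316242419606236 T [-0.43  1.33 -0.07]
top 340 205
scene 300 196
```

View pics/a4.png

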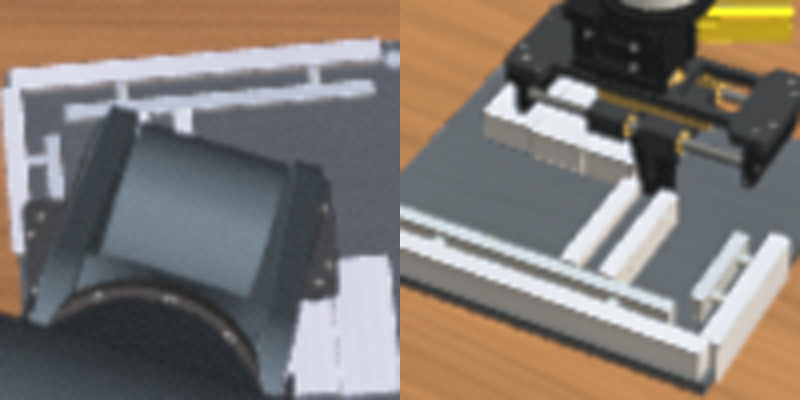

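The force is rising in line with the spring: 0.8 mm of travel gives about 7 N. The top view shows the blank's end meeting the bar. One last small step brings it to about 10 N.

send_rows([
  {"claw": -1,"dp": [-0.01,0,0],"turn": [0,0,0]},
  {"claw": -1,"dp": [-0.02,0,0],"turn": [0,0,0]},
  {"claw": -1,"dp": [-0.02,0,0],"turn": [0,0,0]},
  {"claw": -1,"dp": [-0.02,0,0],"turn": [0,0,0]},
])

```text
time_s: 11.0
tcp_pos: [540.8, -40.8, 16.5]
ee_rot: [3.14, -0.007, -3.038]
wrist_force: [-7.9, -2.7, 3.5]
finger_gap: 0.004
```

```bash
python3 s.py
```

```text
11.0 tcp [540.85 -40.81  16.51] jig [-15.38  55.52] rot [ 3.14 -0.01 -3.04] Fjig [-8.12 -1.85] 3.4568878266418954 T [-0.47  1.46 -0.07]
```

send_rows([
  {"claw": -1,"dp": [-0.015,0,0],"turn": [0,0,0]},
  {"claw": -1,"dp": [-0.03,0,0],"turn": [0,0,0]},
  {"claw": -1,"dp": [-0.03,0,0],"turn": [0,0,0]},
  {"claw": -1,"dp": [-0.03,0,0],"turn": [0,0,0]},
])

```text
time_s: 11.33
tcp_pos: [541.0, -40.6, 16.3]
ee_rot: [3.139, -0.01, -3.038]
wrist_force: [-9.6, -3.3, 3.4]
finger_gap: 0.004
```

```bash
python3 s.py
```

```text
11.3333 tcp [540.98 -40.57  16.35] jig [-15.22  55.75] rot [ 3.14 -0.01 -3.04] Fjig [-9.9  -2.28] 3.374523246676706 T [-0.52  1.67 -0.04]
```

That reads about 9.9 N on the end stop. I'll ease off slowly, back away and lift.

send_rows([
  {"claw": -1,"dp": [0.02,0,0],"turn": [0,0,0]},
  {"claw": -1,"dp": [0.04,0,0],"turn": [0,0,0]},
  {"claw": -1,"dp": [0.06,0,0],"turn": [0,0,0]},
  {"claw": -1,"dp": [0.08,0,0],"turn": [0,0,0]},
  {"claw": -1,"dp": [0.1,0,0],"turn": [0,0,0]},
  {"claw": -1,"dp": [0.12,0,0],"turn": [0,0,0]},
  {"claw": -1,"dp": [0.14,0,0],"turn": [0,0,0]},
  {"claw": -1,"dp": [0.17,0,0],"turn": [0,0,0]},
  {"claw": -1,"dp": [0.22,0,0],"turn": [0,0,0]},
  {"claw": -1,"dp": [0.3,0,0],"turn": [0,0,0]},
  {"claw": -1,"dp": [0.3,0,0],"turn": [0,0,0]},
])

```text
time_s: 12.25
tcp_pos: [534.4, -42.6, 17.4]
ee_rot: [-3.141, 0.002, -3.039]
wrist_force: [-0.9, -0.5, -0.3]
finger_gap: 0.004
```

send_rows([
  {"claw": -1,"dp": [0,0,-0.4],"turn": [0,0,0]},
  {"claw": -1,"dp": [0,0,-0.9],"turn": [0,0,0]},
  {"claw": -1,"dp": [0,0,-1.1],"turn": [0,0,0]},
  {"claw": -1,"dp": [0,0,-1.1],"turn": [0,0,0]},
])

```text
time_s: 12.58
tcp_pos: [535.8, -42.9, 63.0]
ee_rot: [-3.139, 0.005, -3.038]
wrist_force: [0.8, -0.2, 0.3]
finger_gap: 0.002
```

```bash
python3 s.py; python3 - <<'E'
from station import ctrl
import cv2,numpy as np,pickle
from h import *
o=[]
for n in("top","scene"):
    c=ctrl.capture(n); pickle.dump(c,open(f"{n}5.pkl","wb"))
    u,v=proj(c,[[580,-60,30]])[0].astype(int)
    o.append(cv2.resize(c["img"][v-50:v+50,u-50:u+50,::-1],(400,400),interpolation=cv2.INTER_CUBIC)); print(n,u,v)
cv2.imwrite("pics/a5.png",np.hstack(o))
E
```

```text
12.5833 tcp [535.83 -42.86  62.95] jig [-20.58  54.01] rot [-3.14  0.01 -3.04] Fjig [ 0.81 -0.32] 0.2861019570154383 T [ 0.02 -0.01  0.03]
top 340 205
scene 300 196
```

View pics/a5.png

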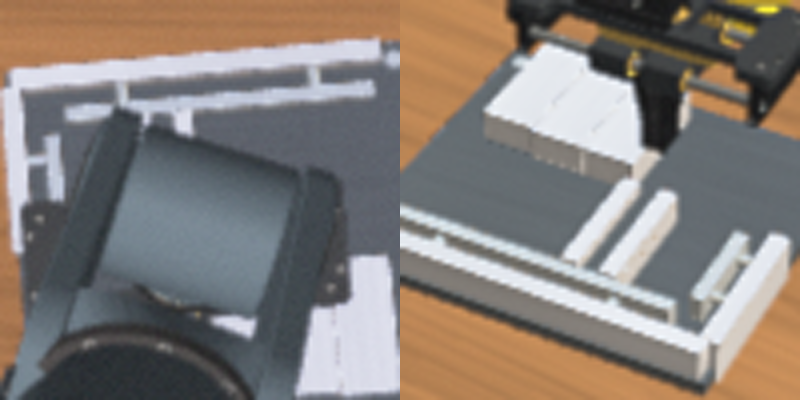

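```bash
cat >> h.py <<'E'
def rectify(c,z,ppm=2,x0=-130,x1=130,y0=-110,y1=170):
    xs=np.arange(x0,x1,1/ppm); ys=np.arange(y0,y1,1/ppm)
    X,Y=np.meshgrid(xs,ys,indexing="ij"); W=tow(np.stack([X.ravel(),Y.ravel()],1))
    p=proj(c,np.c_[W,np.full(len(W),z)]).astype(np.float32).reshape(len(xs),len(ys),2)
    return xs,ys,cv2.remap(c["img"],p[...,0],p[...,1],cv2.INTER_LINEAR)
def show(c,z,fn):
    xs,ys,r=rectify(c,z); r=np.ascontiguousarray(r[::-1,::-1,::-1])   # up=+x, left=+y
    for g in range(-100,161,20):
        j=int((ys[-1]-g)*2); cv2.line(r,(j,0),(j,6),(0,0,255),1); cv2.putText(r,str(g),(j-8,18),0,.35,(0,0,255),1)
    for g in range(-120,121,20):
        i=int((xs[-1]-g)*2); cv2.line(r,(0,i),(6,i),(0,0,255),1); cv2.putText(r,str(g),(8,i+4),0,.35,(0,0,255),1)
    cv2.imwrite(fn,r)
E
python3 - <<'E'
from h import *
import pickle
show(pickle.load(open("scene5.pkl","rb")),37,"pics/r5.png")
show(pickle.load(open("scene0.pkl","rb")),37,"pics/r0.png")
E
```

```text
(no output)
```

View pics/r5.png

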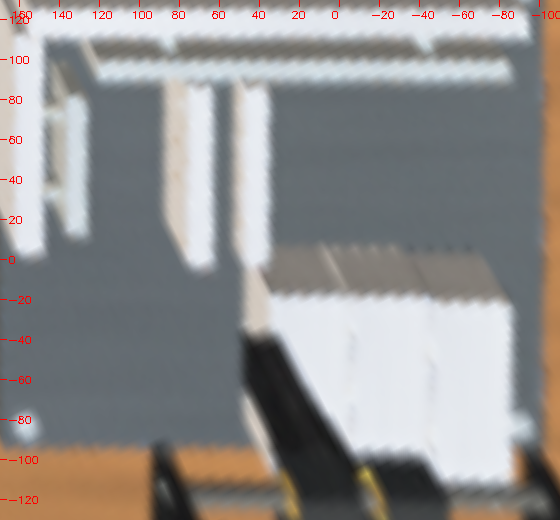

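View pics/r0.png

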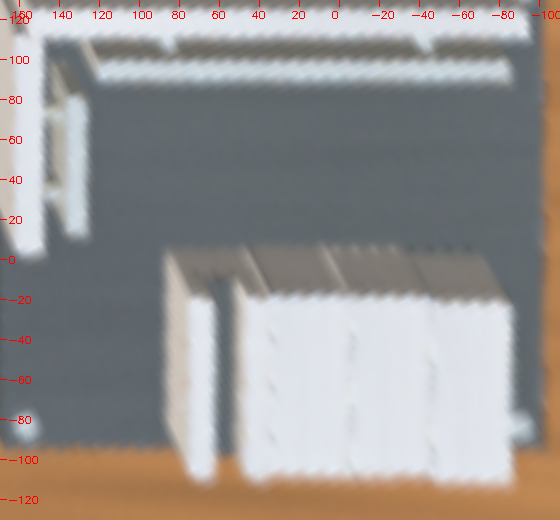

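The rectified scene shows the grooved blank straight at the end stop (lands y≈62–75 and 34–48, far end x≈86), with the other three unmoved. Next I move to its right-hand side, above jig (40, 4), and descend.

send_rows([
  {"claw": -1,"dp": [-0.7,-0.6,0],"turn": [0,0,0]},
  {"claw": -1,"dp": [-1.2,-1.0,0],"turn": [0,0,0]},
  {"claw": -1,"dp": [-1.52,-1.25,0],"turn": [0,0,0]},
  {"claw": -1,"dp": [-1.52,-1.25,0],"turn": [0,0,0]},
  {"claw": -1,"dp": [-1.52,-1.25,0],"turn": [0,0,0]},
])

```text
time_s: 13.1
tcp_pos: [598.7, -85.8, 59.7]
ee_rot: [3.141, -0.002, -3.039]
wrist_force: [-0.0, -0.1, -0.4]
finger_gap: 0.006
```

```bash
python3 s.py
```

```text
13.1 tcp [598.71 -85.83  59.67] jig [37.41  4.65] rot [ 3.14 -0.   -3.04] Fjig [-0.04 -0.11] -0.438854697993022 T [0.01 0.05 0.02]
```

send_rows([
  {"claw": -1,"dp": [-0.06,0,0.5],"turn": [0,0,0]},
  {"claw": -1,"dp": [-0.06,0,0.9],"turn": [0,0,0]},
  {"claw": -1,"dp": [-0.06,0,1.06],"turn": [0,0,0]},
  {"claw": -1,"dp": [-0.06,0,1.06],"turn": [0,0,0]},
  {"claw": -1,"dp": [-0.06,0,1.06],"turn": [0,0,0]},
])

```text
time_s: 13.52
tcp_pos: [600.4, -84.7, 18.1]
ee_rot: [3.14, -0.002, -3.038]
wrist_force: [0.0, -0.2, 0.6]
finger_gap: 0.004
```

```bash
python3 s.py
```

```text
13.5167 tcp [600.35 -84.7   18.06] jig [39.16  5.59] rot [ 3.14 -0.   -3.04] Fjig [-0.02 -0.19] 0.6361048791036126 T [ 0.04 -0.02  0.02]
```

send_rows([
  {"claw": -1,"dp": [0,0.08,0],"turn": [0,0,0]},
  {"claw": -1,"dp": [0,0.16,0],"turn": [0,0,0]},
  {"claw": -1,"dp": [0,0.24,0],"turn": [0,0,0]},
  {"claw": -1,"dp": [0,0.3,0],"turn": [0,0,0]},
  {"claw": -1,"dp": [0,0.36,0],"turn": [0,0,0]},
  {"claw": -1,"dp": [0,0.42,0],"turn": [0,0,0]},
  {"claw": -1,"dp": [0,0.48,0],"turn": [0,0,0]},
  {"claw": -1,"dp": [0,0.54,0],"turn": [0,0,0]},
  {"claw": -1,"dp": [0,0.6,0],"turn": [0,0,0]},
  {"claw": -1,"dp": [0,0.66,0],"turn": [0,0,0]},
  {"claw": -1,"dp": [0,0.72,0],"turn": [0,0,0]},
  {"claw": -1,"dp": [0,0.78,0],"turn": [0,0,0]},
])

```text
time_s: 14.52
tcp_pos: [598.5, -54.4, 18.5]
ee_rot: [-3.142, 0.0, -3.038]
wrist_force: [0.0, -0.3, 0.6]
finger_gap: 0.005
```

```bash
python3 s.py; python3 - <<'E'
from station import ctrl
import pickle
from h import *
c=ctrl.capture("scene"); pickle.dump(c,open("scene6.pkl","wb")); show(c,37,"pics/r6.png")
E
```

```text
14.5167 tcp [598.52 -54.37  18.54] jig [40.54 35.95] rot [-3.14  0.   -3.04] Fjig [ 0.  -0.3] 0.6408099430289809 T [-0.07  0.07  0.06]
```

View pics/r6.png

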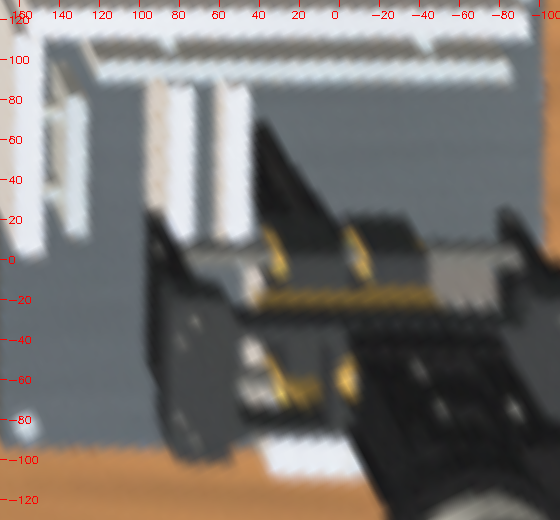

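The blank slides straight along the end stop, with its left side at y≈84. The fingertip's half width is about 8 mm, so contact with the side stop should come near tcp y≈77.

send_rows([
  {"claw": -1,"dp": [0,0.06,0],"turn": [0,0,0]},
  {"claw": -1,"dp": [0,0.12,0],"turn": [0,0,0]},
  {"claw": -1,"dp": [0,0.18,0],"turn": [0,0,0]},
  {"claw": -1,"dp": [0,0.24,0],"turn": [0,0,0]},
  {"claw": -1,"dp": [0,0.3,0],"turn": [0,0,0]},
  {"claw": -1,"dp": [0,0.36,0],"turn": [0,0,0]},
  {"claw": -1,"dp": [0,0.42,0],"turn": [0,0,0]},
  {"claw": -1,"dp": [0,0.48,0],"turn": [0,0,0]},
  {"claw": -1,"dp": [0,0.53,0],"turn": [0,0,0]},
  {"claw": -1,"dp": [0,0.57,0],"turn": [0,0,0]},
  {"claw": -1,"dp": [0,0.6,0],"turn": [0,0,0]},
  {"claw": -1,"dp": [0,0.6,0],"turn": [0,0,0]},
])

```text
time_s: 15.57
tcp_pos: [596.0, -30.3, 18.6]
ee_rot: [3.141, -0.0, -3.038]
wrist_force: [0.5, -0.5, 0.5]
finger_gap: 0.008
```

```bash
python3 s.py; python3 - <<'E'
from station import ctrl
import pickle
from h import *
c=ctrl.capture("scene"); pickle.dump(c,open("scene7.pkl","wb")); show(c,37,"pics/r7.png")
E
```

```text
15.5667 tcp [595.96 -30.27  18.55] jig [40.54 60.19] rot [ 3.14 -0.   -3.04] Fjig [ 0.4  -0.56] 0.4531124945881862 T [0.04 0.03 0.02]
```

View pics/r7.png

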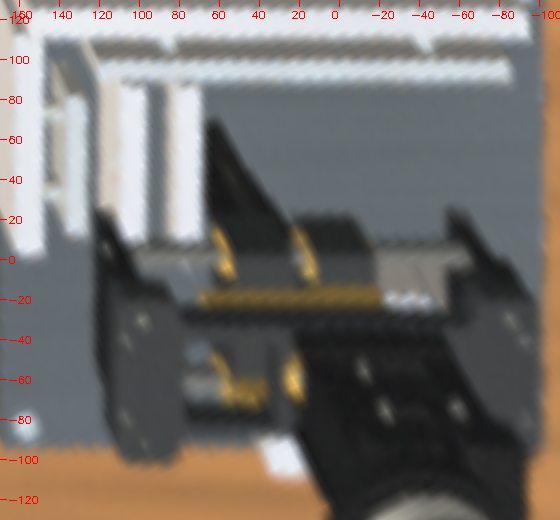

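send_rows([
  {"claw": -1,"dp": [0,0.03,0],"turn": [0,0,0]},
  {"claw": -1,"dp": [0,0.07,0],"turn": [0,0,0]},
  {"claw": -1,"dp": [0,0.11,0],"turn": [0,0,0]},
  {"claw": -1,"dp": [0,0.15,0],"turn": [0,0,0]},
  {"claw": -1,"dp": [0,0.18,0],"turn": [0,0,0]},
  {"claw": -1,"dp": [0,0.21,0],"turn": [0,0,0]},
  {"claw": -1,"dp": [0,0.23,0],"turn": [0,0,0]},
  {"claw": -1,"dp": [0,0.25,0],"turn": [0,0,0]},
  {"claw": -1,"dp": [0,0.27,0],"turn": [0,0,0]},
  {"claw": -1,"dp": [0,0.28,0],"turn": [0,0,0]},
  {"claw": -1,"dp": [0,0.28,0],"turn": [0,0,0]},
])

```text
time_s: 16.53
tcp_pos: [594.9, -19.3, 18.5]
ee_rot: [3.141, -0.0, -3.038]
wrist_force: [-0.9, 0.1, -0.2]
finger_gap: 0.001
```

```bash
python3 s.py; python3 - <<'E'
from station import ctrl
import pickle
from h import *
c=ctrl.capture("scene"); pickle.dump(c,open("scene8.pkl","wb")); show(c,37,"pics/r8.png")
E
```

```text
16.5333 tcp [594.87 -19.34  18.54] jig [40.61 71.17] rot [ 3.14 -0.   -3.04] Fjig [-0.86  0.21] -0.24227803314879687 T [0.01 0.01 0.02]
```

View pics/r8.png

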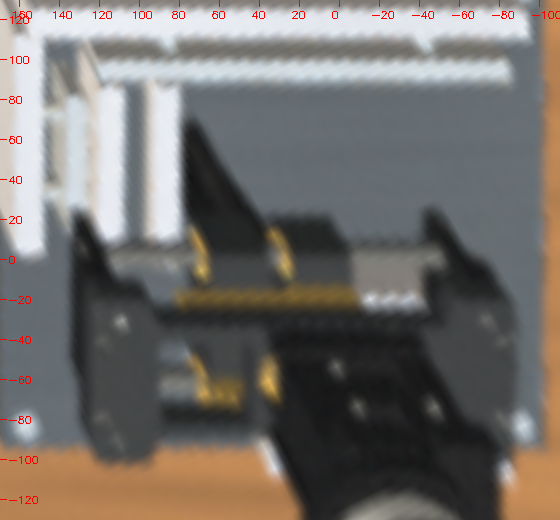

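send_rows([
  {"claw": -1,"dp": [0,0.01,0],"turn": [0,0,0]},
  {"claw": -1,"dp": [0,0.02,0],"turn": [0,0,0]},
  {"claw": -1,"dp": [0,0.03,0],"turn": [0,0,0]},
  {"claw": -1,"dp": [0,0.04,0],"turn": [0,0,0]},
  {"claw": -1,"dp": [0,0.05,0],"turn": [0,0,0]},
  {"claw": -1,"dp": [0,0.06,0],"turn": [0,0,0]},
  {"claw": -1,"dp": [0,0.07,0],"turn": [0,0,0]},
  {"claw": -1,"dp": [0,0.07,0],"turn": [0,0,0]},
])

```text
time_s: 17.25
tcp_pos: [594.5, -16.6, 18.5]
ee_rot: [3.141, -0.0, -3.038]
wrist_force: [-0.9, 0.2, 0.8]
finger_gap: 0.004
```

send_rows([
  {"claw": -1,"dp": [0,0.01,0],"turn": [0,0,0]},
  {"claw": -1,"dp": [0,0.02,0],"turn": [0,0,0]},
  {"claw": -1,"dp": [0,0.02,0],"turn": [0,0,0]},
])

```text
time_s: 17.5
tcp_pos: [594.5, -15.8, 18.6]
ee_rot: [3.142, -0.0, -3.038]
wrist_force: [0.3, -0.5, 0.0]
finger_gap: 0.01
```

send_rows([
  {"claw": -1,"dp": [0,0.01,0],"turn": [0,0,0]},
  {"claw": -1,"dp": [0,0.02,0],"turn": [0,0,0]},
  {"claw": -1,"dp": [0,0.02,0],"turn": [0,0,0]},
])

```text
time_s: 17.75
tcp_pos: [594.4, -15.0, 18.5]
ee_rot: [3.142, -0.0, -3.038]
wrist_force: [-0.8, 0.2, -0.8]
finger_gap: 0.006
```

```bash
python3 s.py
```

```text
17.75 tcp [594.41 -15.02  18.54] jig [40.61 75.51] rot [ 3.14 -0.   -3.04] Fjig [-0.77  0.3 ] -0.7508424198307729 T [ 0.01 -0.02  0.05]
```

send_rows([
  {"claw": -1,"dp": [0,0.01,0],"turn": [0,0,0]},
  {"claw": -1,"dp": [0,0.02,0],"turn": [0,0,0]},
  {"claw": -1,"dp": [0,0.02,0],"turn": [0,0,0]},
])

```text
time_s: 18.0
tcp_pos: [594.4, -14.6, 18.6]
ee_rot: [-3.141, 0.0, -3.038]
wrist_force: [-0.1, -1.7, 0.2]
finger_gap: 0.005
```

send_rows([
  {"claw": -1,"dp": [0,0.01,0],"turn": [0,0,0]},
  {"claw": -1,"dp": [0,0.02,0],"turn": [0,0,0]},
  {"claw": -1,"dp": [0,0.02,0],"turn": [0,0,0]},
])

```text
time_s: 18.25
tcp_pos: [594.4, -14.3, 18.6]
ee_rot: [-3.141, 0.0, -3.038]
wrist_force: [-1.0, -5.5, -0.6]
finger_gap: 0.002
```

```bash
python3 s.py
```

```text
18.25 tcp [594.41 -14.27  18.57] jig [40.68 76.26] rot [-3.14  0.   -3.04] Fjig [-1.62 -5.37] -0.597563400769187 T [-0.88  0.09  0.  ]
```

send_rows([
  {"claw": -1,"dp": [0,0.005,0],"turn": [0,0,0]},
  {"claw": -1,"dp": [0,0.01,0],"turn": [0,0,0]},
  {"claw": -1,"dp": [0,0.015,0],"turn": [0,0,0]},
  {"claw": -1,"dp": [0,0.015,0],"turn": [0,0,0]},
])

```text
time_s: 18.58
tcp_pos: [594.4, -14.0, 18.6]
ee_rot: [-3.14, 0.0, -3.038]
wrist_force: [0.1, -7.2, -0.4]
finger_gap: 0.006
```

```bash
python3 s.py
```

```text
18.5833 tcp [594.4  -14.    18.58] jig [40.71 76.53] rot [-3.14  0.   -3.04] Fjig [-0.61 -7.13] -0.3820735436330541 T [-1.05  0.04  0.01]
```

send_rows([
  {"claw": -1,"dp": [0,0.005,0],"turn": [0,0,0]},
  {"claw": -1,"dp": [0,0.01,0],"turn": [0,0,0]},
  {"claw": -1,"dp": [0,0.015,0],"turn": [0,0,0]},
  {"claw": -1,"dp": [0,0.015,0],"turn": [0,0,0]},
])

```text
time_s: 18.92
tcp_pos: [594.4, -13.9, 18.6]
ee_rot: [-3.14, 0.0, -3.038]
wrist_force: [-1.0, -8.4, -0.9]
finger_gap: 0.0
```

```bash
python3 s.py
```

```text
18.9167 tcp [594.42 -13.85  18.6 ] jig [40.74 76.67] rot [-3.14  0.   -3.04] Fjig [-1.83 -8.24] -0.8520834344501245 T [-1.27  0.13  0.07]
```

send_rows([
  {"claw": -1,"dp": [0,0.005,0],"turn": [0,0,0]},
  {"claw": -1,"dp": [0,0.01,0],"turn": [0,0,0]},
  {"claw": -1,"dp": [0,0.015,0],"turn": [0,0,0]},
  {"claw": -1,"dp": [0,0.015,0],"turn": [0,0,0]},
  {"claw": -1,"dp": [0,0.015,0],"turn": [0,0,0]},
])

```text
time_s: 19.33
tcp_pos: [594.4, -13.7, 18.6]
ee_rot: [-3.139, 0.0, -3.037]
wrist_force: [-1.0, -8.7, -1.1]
finger_gap: 0.003
```

```bash
python3 s.py
```

```text
19.3333 tcp [594.4  -13.65  18.61] jig [40.75 76.87] rot [-3.14  0.   -3.04] Fjig [-1.95 -8.56] -1.1395444176790703 T [-1.48  0.13 -0.  ]
```

That is about 9–10 N on the side stop, held for well over 0.2 s. I'll ease off slowly, lift and check.

send_rows([
  {"claw": -1,"dp": [0,-0.015,0],"turn": [0,0,0]},
  {"claw": -1,"dp": [0,-0.03,0],"turn": [0,0,0]},
  {"claw": -1,"dp": [0,-0.045,0],"turn": [0,0,0]},
  {"claw": -1,"dp": [0,-0.06,0],"turn": [0,0,0]},
  {"claw": -1,"dp": [0,-0.075,0],"turn": [0,0,0]},
  {"claw": -1,"dp": [0,-0.09,0],"turn": [0,0,0]},
  {"claw": -1,"dp": [0,-0.105,0],"turn": [0,0,0]},
  {"claw": -1,"dp": [0,-0.12,0],"turn": [0,0,0]},
  {"claw": -1,"dp": [0,-0.16,0],"turn": [0,0,0]},
  {"claw": -1,"dp": [0,-0.25,0],"turn": [0,0,0]},
  {"claw": -1,"dp": [0,-0.4,0],"turn": [0,0,0]},
  {"claw": -1,"dp": [0,-0.4,0],"turn": [0,0,0]},
])

```text
time_s: 20.33
tcp_pos: [596.2, -28.8, 18.6]
ee_rot: [-3.141, 0.001, -3.039]
wrist_force: [-1.3, 0.2, -0.6]
finger_gap: 0.005
```

send_rows([
  {"claw": -1,"dp": [0,-0.05,-0.5],"turn": [0,0,0]},
  {"claw": -1,"dp": [0,-0.05,-1.3],"turn": [0,0,0]},
  {"claw": -1,"dp": [0,-1.0,-2.2],"turn": [0,0,0]},
  {"claw": -1,"dp": [0.5,-2.0,-3.2],"turn": [0,0,0]},
  {"claw": -1,"dp": [1.0,-3.0,-4.2],"turn": [0,0,0]},
  {"claw": -1,"dp": [1.5,-4.0,-4.5],"turn": [0,0,0]},
  {"claw": -1,"dp": [1.5,-5.0,-4.5],"turn": [0,0,0]},
  {"claw": -1,"dp": [1.5,-6.0,-4.5],"turn": [0,0,0]},
  {"claw": -1,"dp": [1.5,-6.0,-4.5],"turn": [0,0,0]},
  {"claw": -1,"dp": [1.5,-6.0,-4.5],"turn": [0,0,0]},
])

```text
time_s: 21.17
tcp_pos: [561.8, -281.8, 200.7]
ee_rot: [-3.133, 0.005, -3.045]
wrist_force: [1.0, -0.2, 0.4]
finger_gap: 0.003
```

```bash
python3 s.py; python3 - <<'E'
from station import ctrl
import cv2,numpy as np,pickle
from h import *
o=[]
for n in("top","scene"):
    c=ctrl.capture(n); pickle.dump(c,open(f"{n}9.pkl","wb")); show(c,37,f"pics/r9{n}.png")
E
```

```text
21.1667 tcp [ 561.79 -281.78  200.72] jig [ -19.99 -186.31] rot [-3.13  0.   -3.04] Fjig [ 0.93 -0.34] 0.4326691381052703 T [ 0.05 -0.06 -0.01]
```

View pics/r9top.png

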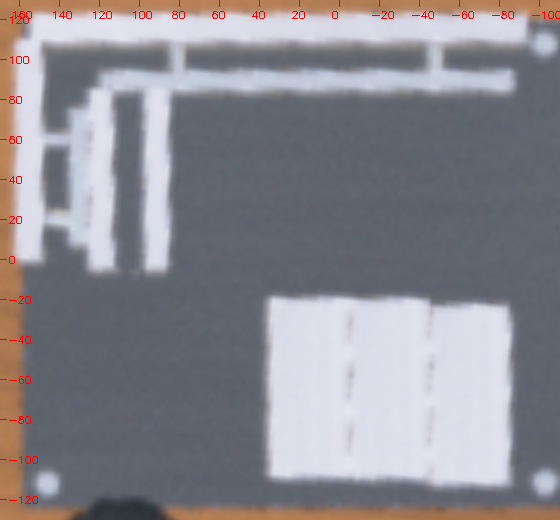

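View pics/r9scene.png

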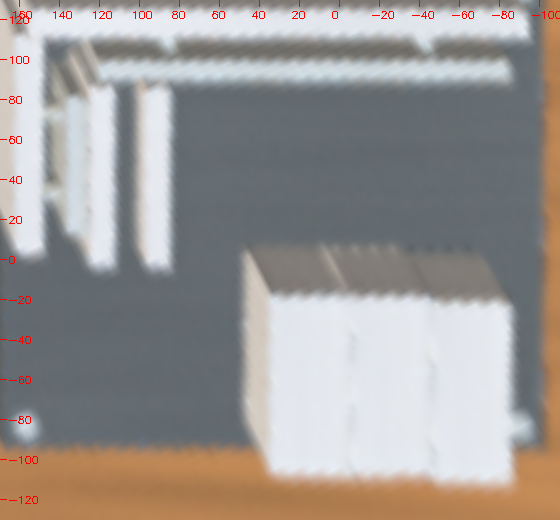

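The top view shows the grooved blank in the corner, with its left side at y≈125, its far end at about x≈85 and the other blanks in place. I'll check the gaps and angle numerically.

```bash
python3 - <<'E'
from h import *
import pickle
c=pickle.load(open("top9.pkl","rb"))
xs,ys,r=rectify(c,37,ppm=4); g=cv2.GaussianBlur(r.mean(2).astype(np.float32),(0,0),3)
def e(sig,ax,lo,hi,sgn):
    d=np.gradient(sig)*sgn; m=(ax>lo)&(ax<hi); i=np.flatnonzero(m); w=np.clip(d[i],0,None)**2; return (w*ax[i]).sum()/w.sum()
L=[(x,e(g[(xs>x-3)&(xs<x+3)].mean(0),ys,106,116,+1),e(g[(xs>x-3)&(xs<x+3)].mean(0),ys,92,102,-1),e(g[(xs>x-3)&(xs<x+3)].mean(0),ys,78,90,+1)) for x in range(2,81,6)]
L=np.array(L)
for k in(1,2,3): p=np.polyfit(L[:,0],L[:,k],1); print("edge y@x=40 %.1f slope %.4f"%(np.polyval(p,40),p[0]))
for y in(90,120): print("near end x",e(g[:,(ys>y-3)&(ys<y+3)].mean(1),xs,-12,3,+1))
for y in(118,90): print("profile far end y",y,np.round(g[:,(ys>y-2)&(ys<y+2)].mean(1)[(xs>74)&(xs<100)][::4]))
for y in(-70,-20,20): print("blank near/far",e(g[:,(ys>y-3)&(ys<y+3)].mean(1),xs,-120,-100,+1),e(g[:,(ys>y-3)&(ys<y+3)].mean(1),xs,-30,-10,-1))
P=cloud(c); uv=proj(c,np.array([[*tow([x,y]),37] for x in(10,40,70) for y in(91,119)])).round().astype(int)
print([np.median(P[v-1:v+2,u-1:u+2,2]).round(1) for u,v in uv])
E
```

```text
edge y@x=40 112.8 slope 0.0044
edge y@x=40 97.7 slope 0.0027
edge y@x=40 85.0 slope -0.0027
near end x -5.757939633144204
near end x -5.789063105617955
profile far end y 118 [225. 224. 225. 225. 225. 225. 225. 225. 224. 221. 215. 205. 195. 190.
 188. 186. 183. 179. 170. 156. 142. 130. 119. 111. 107. 106.]
profile far end y 90 [228. 227. 227. 227. 226. 226. 226. 226. 227. 226. 225. 220. 215. 212.
 210. 207. 203. 196. 184. 164. 140. 122. 114. 109. 106. 106.]
blank near/far -113.12801811754568 -22.095902443931244
blank near/far -110.15032897224222 -19.78775620916071
blank near/far -109.70586287869052 -19.575789129670593
[np.float64(36.0), np.float64(nan), np.float64(37.3), np.float64(37.5), np.float64(37.7), np.float64(36.9)]
```

send_rows([
  {"claw": -1,"dp": [0,0,0],"turn": [0,0,0]},
  {"claw": -1,"dp": [0,0,0],"turn": [0,0,0]},
  {"claw": -1,"dp": [0,0,0],"turn": [0,0,0]},
])

```text
time_s: 21.52
tcp_pos: [560.6, -270.7, 198.1]
ee_rot: [3.14, -0.001, -3.037]
wrist_force: [-0.1, 0.5, 0.1]
finger_gap: 0.008
```

```bash
python3 -c "
from station import ctrl
print(ctrl.close_job())"
```

```text
the job is handed in; nothing more can be done
None
```

The grooved blank is in the corner against both stops, and the job is handed in at about 21.5 s. It was the leftmost in the row, confirmed by a groove floor about 10 mm below the blank tops. I pushed it out with the closed fingers until the wrist force read about 9.9 N on the end stop, then eased off. I then pushed it sideways along the bar until the side stop read about 8.6 N directly (about 9.5 N going by the torque). After that I let go and backed away.

**Last checks from the top camera:**
- **Position:** the left side is at y≈125 mm and the stop face is at 125. The far end is at x≈84.2 mm and the stop face is at 85. Both gaps are within about 1 mm, about as fine as the camera can show.
- **Angle and height:** the blank is turned by less than 0.005 rad and its top is at z≈36–38 mm, so it lies flat. One depth reading was missing.
- **Plain blanks:** they are within about 1 mm of where they began, measured along x. Their sideways position I judged only from the picture.
- **Other things on the bench:** the arm stayed clear of them, but I did not measure them again at the end.

Two things differed from what I expected. The fingertips are thinner than I had worked out from the data sheet (about 8 mm from the centre line instead of 15), and the wrist force is noisy by about ±1 N. I went by feel for both presses because of this.

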